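# Slide the bean pan to the free ring and snug it to the rail

## Robot

A 6-joint arm with a two-finger parallel gripper is mounted at the origin on the work surface. World frame = base frame: x ahead of the robot, y to its left, z up, the work surface at z = 0. Lengths are in m, angles in degrees, forces in N, time in s.
With the tool pointing down it reaches from about 0.25 to 0.725 m from the base axis. Payload 9.7 kg.
Tool frame: the origin (TCP) lies on the centre line of the jaws, within the pads' length; the fingertips stand 14 mm ahead of it and the grasp point (between the pads) lies 5 mm behind it; z points along the fingers, y is the line along which they close (so a half turn about z gives the same grasp; the last joint's range is limited). The gripper opens to 85 mm and grips with 20 to 120 N. Pads are 22 mm wide; open, the fingers measure 114 mm over their backs; the gripper's body (76 mm by 85 mm) begins 54 mm behind the grasp point. The pads swing forward as they close: fully open they stand 13 mm farther back than shut.
Start: joints at [63.999, 4.979, 10.078, 95.1, 0, 90], TCP at [0.241, 0.494, 0.245] pointing down, gripper open.
Joint ranges: [-179.16, 179.16], [-48.56, 103.87], [-65.8, 70.77], [-126.05, 130.52], [-82.76, 87.17], [-180, 180]. Speed limits (degrees/s): [127.2, 127.2, 147.25, 180, 180, 180].

## Interface

Orientations are given as [roll, pitch, yaw] about the fixed x, y, z axes, in that order (R = Rz(yaw) Ry(pitch) Rx(roll)).
In Python, from workcell import bot, camera, get_calibration, ticket gives the robot as it stands. The module is installed in compiled form; this text tells all that it offers.
- The arm moves only by the tool send_rows, never from a script. Its arguments are lists of equal length, an entry for each row: "linear": the shift along the tool's x, y, z in m, a list of three; "twist": the turn, a rotation vector about the tool's x, y, z in units of 10 degrees (1.0 is 10 degrees), a list of three; "gripper": the opening in per cent of the stroke, from 0 (shut) to 100 (fully open). In form: {"linear": [[x, y, z], ...], "twist": [[wx, wy, wz], ...], "gripper": [gripper, ...]}. A call has 1 to 8 rows; each row shifts and turns the commanded pose from where the row before left it, along the tool's axes as they then stand; what a row does not reach is not made up. A row lasts 1/8 s, in which the tool goes at most 62.5 mm and 10.7 degrees, less where a joint would pass 70% of its speed; a pose out of reach is approached as far as the arm can. A call with a gripper value outside its range is refused whole. The fingers move at their own pace and stop on an object; "grip_force" is the grip in N (left out, the last holds). Time passes only in rows, so rows that do not move let the fingers close. It gives the time, the measured TCP pose, the force, the opening and the grip force at its end, in the units of the state.
- bot.get_obs(): the state, without advancing time (a new reading comes with each control period).
- camera(name): name is "scene" or "top" or "wrist"; returns the picture (400x640x3 uint8, red, green, blue); there is no depth.
- get_calibration(name): a dict with "fx", "fy", "cx", "cy" (pixels), "origin" and "orientation" of the camera in the world; the wrist camera has in their place "hand_eye" (4x4, takes a point from camera to tool coordinates, whose origin is the TCP and whose axes are the flange's). Camera axes: x right, y down, z forward; pixel columns grow to the right and rows downward; lengths in m; the calibration is good to about 2 mm. A picture is of the moment at which its call begins: read the wrist's pose just before it. get_calibration takes no time and is no camera call.
- ticket.job_done(): hands the job in; it is judged then, once.
The state is a dict: "time": time; "q": joint angles; "qd": joint speeds; "joint_efforts": joint torques, N m; "ee_pos": TCP position; "tcp_rot": TCP orientation; "wrist_force": force on the tool from outside, world axes, zero at the start; "torque": the same for the moment, N m; "opening": finger opening in m; "grasp_force": force on a finger pad.
Only numpy, scipy, OpenCV 4.12 (cv2) and the standard library are available. Lean on these libraries where they do the work, as an engineer would, in place of code of your own. Each camera call takes 0.05 s, during which the arm holds its last target. There are 200 camera calls.

## Task

The kettle stands on one of the hob's two marked rings: slide the saucepan of beans, without lifting or tipping it, onto the other, free ring, with its handle turned outward to that side, away from the kettle and along the hob's front edge. There, press the pan lightly back against the steel rail until you feel it bear, keep that light pressure for a second, and let go. Do not bang or force it, and leave the kettle, the ramekin and the measuring cup alone.

Things in the scene. Friction and masses are not known exactly. Their poses are not given: they have to be found in the camera images.
- saucepan: Open steel saucepan with beans in it, starting between the rings, handle roughly to the front. Base 152 mm across (its widest part, lowest 10 mm), wall 150 mm across, 4 mm thick, 88 mm high; 0.55 to 0.95 kg. Origin: centre of the underside, z up. Handle along its -x axis: level black bar 22 mm wide, 16 mm thick, centre line 66 mm above the underside, from the wall to 190 mm from the axis.
- handle_mid (a point): Point on the centre line of the saucepan's handle, 125 mm from the pan's axis, 66 mm above its underside; axes as the saucepan's.
- hob: Fixed black glass hob, 340 mm deep (x) by 600 mm wide (y), 6 mm thick, on the worktop, turned a little. Origin: centre of its underside, at worktop height; x points to the rear, away from the robot, y to the left, z up. Front edge: the one nearest the robot. Two printed grey rings, 152 mm outer diameter with a cross in the middle, lie 190 mm left and right of its middle.
- ring_left (a point): Centre of the left (+y) printed ring, on the glass, 6 mm above the worktop. It lies 76 mm in front of the rail's origin. Axes as the hob's.
- ring_right (a point): Centre of the right (-y) printed ring, on the glass, likewise.
- rail: Pan rail at the rear of the hob: a straight steel bar 560 mm long (y), 14 mm deep (x), 30 mm high above the glass, clamped to two fixed brackets. This is the brackets' frame: its origin, at the glass, is where the middle of the bar's front face is when set fully back; axes as the hob's. The bar may be set up to 24 mm further forward (to the robot): feel or look for it. It does not give.
- kettle: Steel kettle standing on one of the two rings, which one varies: conical body 132 mm across at the base, 118 mm high, arched black handle to 187 mm, short spout along its -x axis to 100 mm from its axis. Origin: centre of the underside. To be left alone.
- ramekin: White ceramic ramekin on the worktop, left of the robot, 90 mm across, 50 mm high. Origin: centre of the underside. To be left alone.
- measure: Steel measuring cup on the worktop, left of the robot, 60 mm across, 35 mm high, flat handle along its -x axis to 112 mm. Origin: centre of the cup's underside. To be left alone.

How it is judged:
By the outcome, as a careful person would: the job done as asked, in the order asked, and still so for the second after the job is handed in, with the robot touching nothing.
It also fails if it takes over 72 s, if anything falls off the work surface, if the arm or the gripper's body presses on something with over 40 N, if the wrist force passes 120 N, or if a joint passes its speed limit or range.

## Working session

There is one attempt and no reset: what is moved stays moved. The work goes in short steps, Python scripts to look and compute and a tool call to move; the robot and the scene stay as the last step left them, time stands still between calls to the robot, and variables do not carry over. Pictures are saved under pics/ and viewed, at most 10 in all, crops included, and the job is handed in when it is done.

Besides the shell and the picture viewer there is one more tool, called after "Call:" as a command line: name --argument value ..., lists and objects as JSON in quotes. send_rows: Moves the arm, as the interface text tells. Its arguments: {"type":"object","properties":{"linear":{"type":"array"},"twist":{"type":"array"},"gripper":{"type":"array"},"grip_force":{"type":"number"}},"required":["linear","twist","gripper"]}

```bash
mkdir -p pics; python3 - <<'E'
from workcell import bot,camera,get_calibration
import cv2
o=bot.get_obs();print(o)
for n in("top","scene"):
    print(n,get_calibration(n)); cv2.imwrite(f"pics/{n}0.png",camera(n)[:,:,::-1])
print(get_calibration("wrist"))
E
```

```text
{'time': 0.0, 'q': array([6.39991816e+01, 5.01197111e+00, 1.00333340e+01, 9.51001228e+01,
       1.46409564e-03, 9.00028179e+01]), 'qd': array([-0.06287641, -0.04595331,  0.08903834, -0.01380899, -0.07164992,
       -0.00466378]), 'joint_efforts': array([ 1.69086834e-04, -5.20383811e+01,  4.64811087e+01,  1.60628400e-02,
        2.37416725e-05, -1.77004642e-05]), 'ee_pos': array([0.24100847, 0.49413847, 0.24456467]), 'tcp_rot': array([-1.79921240e+02, -1.46022066e-03,  1.53996362e+02]), 'wrist_force': array([ 0.44010215, -0.497163  ,  0.72978785]), 'torque': array([0.01588393, 0.0279435 , 0.00922675]), 'grasp_force': 0.0, 'opening': 0.08545068534615076}
top {'fx': 408.42613548283396, 'fy': 408.42613548283396, 'cx': 325.42135472423826, 'cy': 200.7471133951392, 'origin': array([0.41245442, 0.10192636, 1.1472065 ]), 'orientation': array([-177.52415456,    1.30091797,  -89.04083066])}
scene {'fx': 394.3874562157277, 'fy': 394.3874562157277, 'cx': 318.964615864421, 'cy': 202.68029381592862, 'origin': array([0.99874235, 0.0959105 , 0.77274772]), 'orientation': array([-143.20004915,   -1.02373195,   87.68409776])}
{'fx': 340.27172980932346, 'fy': 340.27172980932346, 'cx': 310.8693105117368, 'cy': 201.03913405310843, 'hand_eye': array([[ 5.74639242e-05, -9.64166752e-01, -2.65296949e-01,
         6.59206721e-02],
       [ 9.99999996e-01,  3.81781839e-05,  7.78515866e-05,
        -6.64363816e-04],
       [-6.49333557e-05, -2.65296952e-01,  9.64166751e-01,
        -1.29897859e-01],
       [ 0.00000000e+00,  0.00000000e+00,  0.00000000e+00,
         1.00000000e+00]])}
```

View pics/top0.png

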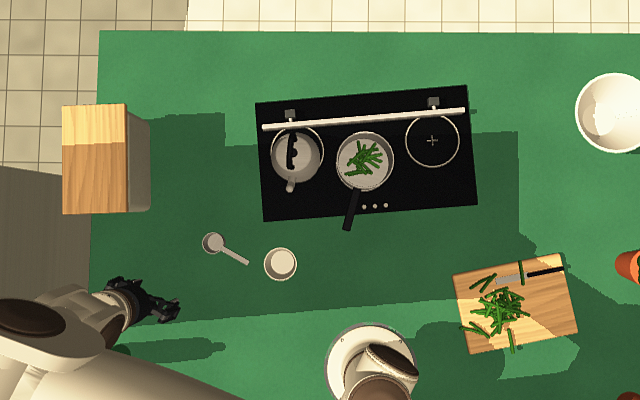

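View pics/scene0.png

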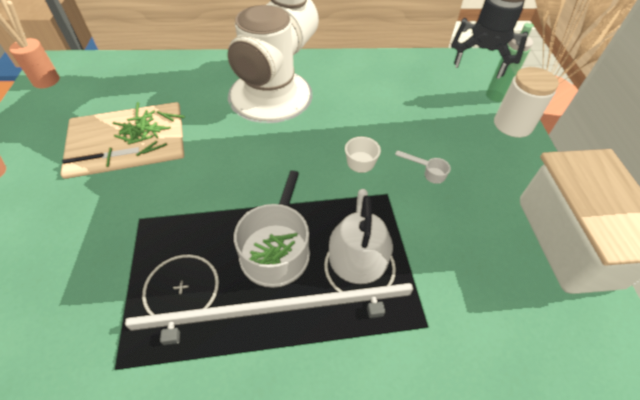

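Top view: kettle on the left ring (297,153), pan at (365,160) with its handle going to (347,230), and the free ring's cross at (432,140) on the right. The rail bar runs from (262,127) to (465,110). The scene view agrees.

```bash
cat > h.py <<'E'
import numpy as np,cv2
from scipy.spatial.transform import Rotation as R
from workcell import bot,camera,get_calibration
def cam(n,o=None):
    c=get_calibration(n)
    if n=="wrist":
        T=np.eye(4);T[:3,:3]=R.from_euler('xyz',o['tcp_rot'],degrees=True).as_matrix();T[:3,3]=o['ee_pos'];T=T@c['hand_eye'];return c,T[:3,:3],T[:3,3]
    return c,R.from_euler('xyz',c['orientation'],degrees=True).as_matrix(),c['origin']
def ray(C,uv,z):
    c,M,t=C;uv=np.atleast_2d(np.array(uv,float))
    d=np.c_[(uv[:,0]-c['cx'])/c['fx'],(uv[:,1]-c['cy'])/c['fy'],np.ones(len(uv))]@M.T
    return t+d*((z-t[2])/d[:,2])[:,None]
def proj(C,P):
    c,M,t=C;q=(np.atleast_2d(P)-t)@M
    return np.c_[q[:,0]/q[:,2]*c['fx']+c['cx'],q[:,1]/q[:,2]*c['fy']+c['cy']]
E
python3 - <<'E'
from h import *
im=cv2.imread('pics/top0.png');C=cam('top')
g=im.max(2)
m=((g<45)).astype(np.uint8);m[:80]=0;m[240:]=0;m[:,:240]=0;m[:,490:]=0
m=cv2.morphologyEx(m,cv2.MORPH_OPEN,np.ones((5,5)))
ct=[c for c in cv2.findContours(m,0,2)[0] if cv2.contourArea(c)>80]
pts=np.vstack(ct)[:,0];hand=None
# hob quad: contour points projected, handle excluded by cutting below edge
q=cv2.approxPolyDP(cv2.convexHull(pts),4,True)[:,0];print(q.tolist())
print('hull',ray(C,q,.006).round(3).tolist())
crop=cv2.resize(im[70:250,245:490],None,fx=3,fy=3,interpolation=cv2.INTER_CUBIC);cv2.imwrite('pics/c1.png',crop)
print('cross',ray(C,(432,140),.006),'pan rim',ray(C,(365,160),.094),'hand end',ray(C,(347,230),.08))
print('rail',ray(C,[(262,127),(465,110)],.036))
E
```

```text
[[477, 204], [350, 229], [263, 221], [255, 103], [466, 86]]
hull [[0.459, -0.292, 0.006], [0.384, 0.059, 0.006], [0.402, 0.303, 0.006], [0.736, 0.333, 0.006], [0.79, -0.261, 0.006]]
cross [[ 0.63623178 -0.16682784  0.006     ]] pan rim [[0.56471855 0.02595655 0.094     ]] hand end [[0.38282348 0.06943663 0.08      ]]
rail [[ 0.66067851  0.30612734  0.036     ]
 [ 0.71393111 -0.24884514  0.036     ]]
```

View pics/c1.png

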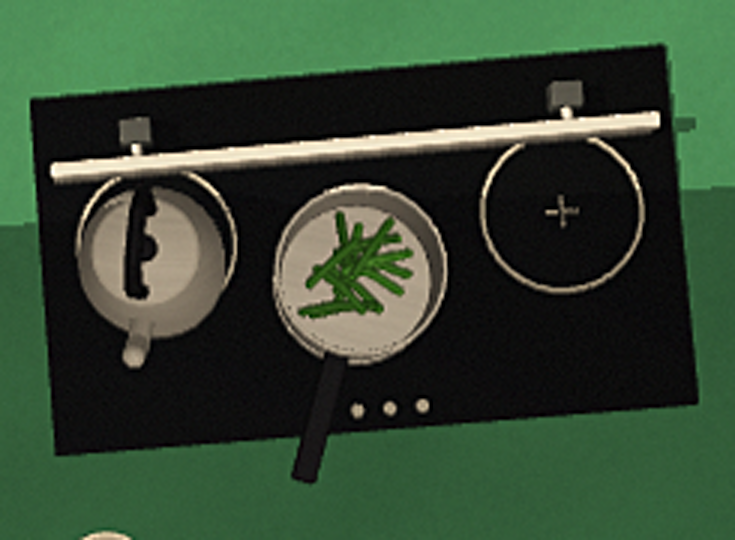

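Pan rim centre is at crop (360,274), i.e. full-frame (365,161). The handle runs from (333,360) to (305,480), and the cross is at (562,211), i.e. (432,140). The rail bar covers the rear of the ring, so it's set forward by about 13 mm. I'll move above the handle.

Call:
send_rows --linear '[[-0.024,-0.018,0.003],[-0.046,-0.038,0.005],[-0.048,-0.039,0.006],[-0.048,-0.039,0.006],[-0.048,-0.039,0.006],[-0.048,-0.039,0.006],[-0.048,-0.039,0.006],[-0.046,-0.038,0.005]]' --twist '[[0,0,0],[0,0,0],[0,0,0],[0,0,0],[0,0,0],[0,0,0],[0,0,0],[0,0,0]]' --gripper '[100,100,100,100,100,100,100,100]'

```text
time: 1.1
ee_pos: [0.4347, 0.0765, 0.2019]
tcp_rot: [180.0, 0.0, 154.0]
wrist_force: [0.8, 1.1, 0.2]
opening: 0.0858
grasp_force: 0.0
```

Call:
send_rows --linear '[[-0.018,-0.017,0.003],[0,0,0],[0,0,0]]' --twist '[[0,0,-0.6],[0,0,-0.6],[0,0,0]]' --gripper '[100,100,100]'

```text
time: 1.48
ee_pos: [0.443, 0.055, 0.1989]
tcp_rot: [-180.0, -0.0, 165.9]
wrist_force: [0.5, 0.6, 0.3]
opening: 0.0855
grasp_force: 0.0
```

```bash
python3 - <<'E'
from h import *
o=bot.get_obs();im=camera('wrist')[:,:,::-1].copy();cv2.imwrite('pics/w1.png',im)
print(o['time'],o['q'].round(1),o['ee_pos'].round(4),o['tcp_rot'].round(1))
C=cam('wrist',o)
print(proj(C,[(.443,.055,.08),(.383,.069,.08),(.492,.043,.08),(.565,.026,.094)]).round())
E
```

```text
1.475 [ 7.1 -9.8 -9.4 90.5  0.  21.2] [0.443  0.055  0.1989] [-180.    -0.   165.9]
[[312. 198.]
 [311. 114.]
 [312. 259.]
 [314. 351.]]
```

View pics/w1.png

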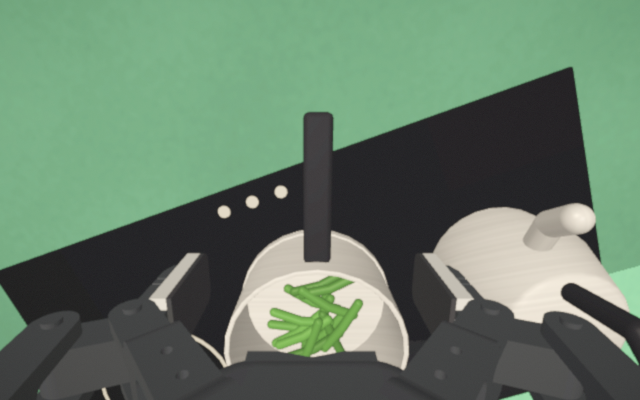

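The wrist view shows the handle straight ahead, end at (318,114) and wall at (317,260). It sits about 7 px (5 mm) to tool +y, with yaw aligned. Descend and grip.

Call:
send_rows --linear '[[0,0.005,0.04],[0,0,0.045],[0,0,0.03],[0,0,0.015],[0,0,0.004],[0,0,0]]' --twist '[[0,0,0],[0,0,0],[0,0,0],[0,0,0],[0,0,0],[0,0,0]]' --gripper '[100,100,100,100,100,100]'

```text
time: 2.28
ee_pos: [0.4448, 0.0604, 0.0662]
tcp_rot: [180.0, 0.1, 166.0]
wrist_force: [0.3, 0.4, 0.4]
opening: 0.0856
grasp_force: 0.0
```

Call:
send_rows --linear '[[0,0,0],[0,0,0],[0,0,0],[0,0,0],[0,0,0],[0,0,0],[0,0,0],[0,0,0]]' --twist '[[0,0,0],[0,0,0],[0,0,0],[0,0,0],[0,0,0],[0,0,0],[0,0,0],[0,0,0]]' --gripper '[60,50,40,30,20,15,15,15]' --grip_force 40

```text
time: 3.28
ee_pos: [0.4443, 0.0601, 0.0655]
tcp_rot: [-180.0, 0.0, 166.0]
wrist_force: [-1.9, -1.6, 5.0]
opening: 0.0216
grasp_force: 40.1
```

```bash
python3 - <<'E'
from h import *
o=bot.get_obs();im=camera('wrist')[:,:,::-1].copy();cv2.imwrite('pics/w2.png',im)
for k in('time','q','ee_pos','tcp_rot','wrist_force','torque','opening','grasp_force'):print(k,np.round(o[k],4))
t=camera('top')[:,:,::-1];cv2.imwrite('pics/t2.png',t)
E
```

```text
time 3.275
q [ 7.71280e+00 -8.63290e+00 -2.30891e+01  7.55358e+01 -8.70000e-03
  2.17216e+01]
ee_pos [0.4443 0.0601 0.0655]
tcp_rot [-1.799949e+02  1.070000e-02  1.659912e+02]
wrist_force [-1.8765 -1.5509  5.0243]
torque [-0.2738  0.3804 -0.3022]
opening 0.0216
grasp_force 40.0999
```

Gripped at 21.6 mm opening. Next I turn the pan in place about its own axis (the TCP is about 128 mm from it), first easing off the slight downward load.

Call:
send_rows --linear '[[0,0,-0.0006],[-0.0001,-0.0045,0],[-0.0003,-0.0089,0],[-0.0003,-0.0089,0],[-0.0003,-0.0089,0],[-0.0003,-0.0089,0],[-0.0001,-0.0045,0],[0,0,0]]' --twist '[[0,0,0],[0,0,-0.2],[0,0,-0.4],[0,0,-0.4],[0,0,-0.4],[0,0,-0.4],[0,0,-0.2],[0,0,0]]' --gripper '[15,15,15,15,15,15,15,15]'

```text
time: 4.38
ee_pos: [0.4411, 0.0157, 0.0655]
tcp_rot: [-180.0, -0.0, -174.0]
wrist_force: [0.0, -0.6, -0.7]
opening: 0.0213
grasp_force: 39.3
```

```bash
python3 - <<'E'
from h import *
o=bot.get_obs()
for k in('time','q','ee_pos','tcp_rot','wrist_force','torque','opening','grasp_force'):print(k,np.round(o[k],4))
E
```

```text
time 4.375
q [ 2.04170e+00 -9.59160e+00 -2.39231e+01  7.57006e+01 -7.90000e-03
 -3.92930e+00]
ee_pos [0.4411 0.0157 0.0655]
tcp_rot [-1.799943e+02 -3.260000e-02 -1.740290e+02]
wrist_force [ 0.02   -0.6368 -0.7357]
torque [-0.1992 -0.02   -0.0048]
opening 0.0213
grasp_force 39.2839
```

Call:
send_rows --linear '[[-0.0001,-0.0045,0.0001],[-0.0003,-0.0089,0],[-0.0003,-0.0089,0],[-0.0003,-0.0089,0],[-0.0003,-0.0089,0],[-0.0003,-0.0089,0],[-0.0003,-0.0089,0],[-0.0003,-0.0089,0]]' --twist '[[0,0,-0.2],[0,0,-0.4],[0,0,-0.4],[0,0,-0.4],[0,0,-0.4],[0,0,-0.4],[0,0,-0.4],[0,0,-0.4]]' --gripper '[15,15,15,15,15,15,15,15]'

```text
time: 5.38
ee_pos: [0.4649, -0.0458, 0.0655]
tcp_rot: [180.0, -0.0, -143.9]
wrist_force: [0.2, 0.5, -1.0]
opening: 0.0212
grasp_force: 39.5
```

Call:
send_rows --linear '[[-0.0003,-0.0089,0],[-0.0003,-0.0089,0],[-0.0003,-0.0089,0],[-0.0003,-0.0089,0],[-0.0003,-0.0089,0],[-0.0003,-0.0089,0],[-0.0003,-0.0089,0],[-0.0003,-0.0089,0]]' --twist '[[0,0,-0.4],[0,0,-0.4],[0,0,-0.4],[0,0,-0.4],[0,0,-0.4],[0,0,-0.4],[0,0,-0.4],[0,0,-0.4]]' --gripper '[15,15,15,15,15,15,15,15]'

```text
time: 6.38
ee_pos: [0.5205, -0.089, 0.0655]
tcp_rot: [180.0, 0.0, -111.9]
wrist_force: [-0.6, 0.4, 0.2]
opening: 0.0214
grasp_force: 39.6
```

Call:
send_rows --linear '[[-0.0003,-0.0089,0],[-0.0003,-0.0089,0],[-0.0003,-0.0089,0],[-0.0003,-0.0089,0],[-0.0003,-0.0089,0],[-0.0003,-0.0089,0],[-0.0001,-0.0076,0],[0,0,0]]' --twist '[[0,0,-0.4],[0,0,-0.4],[0,0,-0.4],[0,0,-0.4],[0,0,-0.4],[0,0,-0.4],[0,0,-0.34],[0,0,0]]' --gripper '[15,15,15,15,15,15,15,15]'

```text
time: 7.38
ee_pos: [0.5806, -0.0977, 0.0656]
tcp_rot: [-180.0, 0.0, -84.6]
wrist_force: [0.9, 0.2, 0.5]
opening: 0.0215
grasp_force: 39.6
```

```bash
python3 - <<'E'
from h import *
o=bot.get_obs()
for k in('time','q','ee_pos','tcp_rot','wrist_force','torque','opening','grasp_force'):print(k,np.round(o[k],4))
t=camera('top')[:,:,::-1];crop=cv2.resize(t[70:250,245:490],None,fx=3,fy=3,interpolation=cv2.INTER_CUBIC);cv2.imwrite('pics/c3.png',crop)
E
```

```text
time 7.375
q [-9.562000e+00  1.053480e+01 -3.653300e+00  7.579390e+01  1.540000e-02
 -1.049393e+02]
ee_pos [ 0.5806 -0.0977  0.0656]
tcp_rot [-1.799787e+02  1.030000e-02 -8.462270e+01]
wrist_force [0.8942 0.1622 0.5074]
torque [ 0.0255 -0.3208  0.0121]
opening 0.0215
grasp_force 39.6028
```

View pics/c3.png

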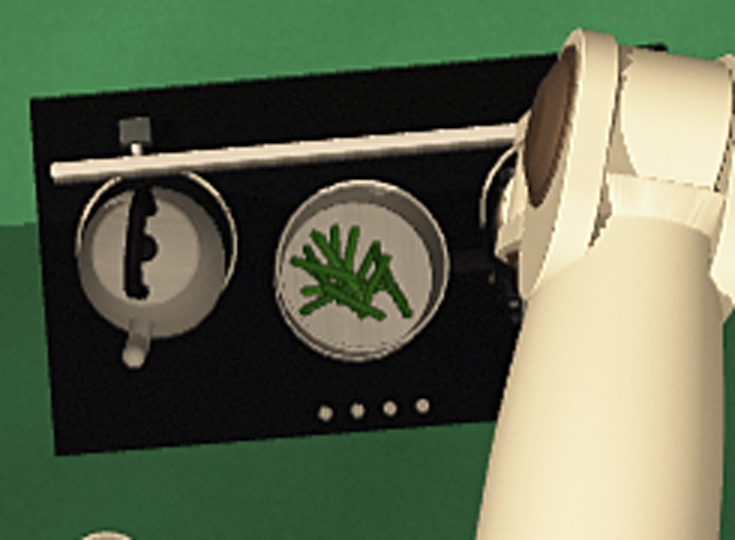

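The pan turned in place (rim centre at crop (362,270)) with its handle now along the hob to the right. Slide right along the hob, slightly rearward.

Call:
send_rows --linear '[[0.006,-0.0005,0],[0.012,-0.0013,0],[0.014,-0.0015,0],[0.014,-0.0015,0],[0.014,-0.0015,0],[0.014,-0.0015,0],[0.014,-0.0015,0],[0.014,-0.0015,0]]' --twist '[[0,0,0],[0,0,0],[0,0,0],[0,0,0],[0,0,0],[0,0,0],[0,0,0],[0,0,0]]' --gripper '[15,15,15,15,15,15,15,15]'

```text
time: 8.43
ee_pos: [0.5998, -0.198, 0.0655]
tcp_rot: [180.0, 0.1, -84.6]
wrist_force: [-1.4, 5.8, 0.2]
opening: 0.0212
grasp_force: 39.7
```

Call:
send_rows --linear '[[0.014,-0.0015,0],[0.014,-0.0015,0],[0.014,-0.0015,0],[0.014,-0.0015,0],[0.014,-0.0015,0],[0.014,-0.0015,0],[0.01,-0.001,0],[0.006,0,0]]' --twist '[[0,0,0],[0,0,0],[0,0,0],[0,0,0],[0,0,0],[0,0,0],[0,0,0],[0,0,0]]' --gripper '[15,15,15,15,15,15,15,15]'

```text
time: 9.43
ee_pos: [0.6194, -0.2967, 0.0655]
tcp_rot: [180.0, 0.1, -84.6]
wrist_force: [-0.2, 6.1, 0.9]
opening: 0.0215
grasp_force: 39.8
```

```bash
python3 - <<'E'
from h import *
o=bot.get_obs()
for k in('time','q','ee_pos','tcp_rot','wrist_force','torque','opening','grasp_force'):print(k,np.round(o[k],4))
im=camera('wrist')[:,:,::-1];a=camera('scene')[:,:,::-1]
v=np.hstack([cv2.resize(im,(400,250)),cv2.resize(a[180:380,90:410],(400,250))]);cv2.imwrite('pics/s4.png',v)
E
```

```text
time 9.425
q [-2.56261e+01  2.40431e+01  1.31214e+01  7.91696e+01  7.90000e-02
 -1.20983e+02]
ee_pos [ 0.6194 -0.2967  0.0655]
tcp_rot [ 1.799624e+02  1.148000e-01 -8.464330e+01]
wrist_force [-0.1865  6.106   0.8788]
torque [1.1633 0.063  0.1018]
opening 0.0215
grasp_force 39.7874
```

View pics/s4.png

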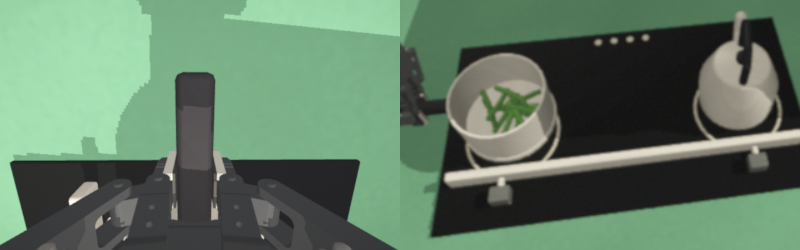

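Wrist view: handle still squarely held. Scene view: pan rim spans about u 447–549 of the crop, and the free ring's right and rear arcs show, so the pan is just in front of the ring. I'll check the lateral position numerically.

```bash
python3 - <<'E'
from h import *
C=cam('scene');a=camera('scene')[:,:,::-1]
cv2.imwrite('pics/s5.png',cv2.resize(a[210:350,90:290],(800,560),interpolation=cv2.INTER_CUBIC))
def crop(P):p=proj(C,P);return ((p-[90,210])*4).round().tolist()
c=np.array([.6074,-.1693,0]);t=np.radians(np.arange(0,360,45)+5.4);r=np.c_[np.cos(t),np.sin(t),0*t]
print('rim',crop(c+.075*r+[0,0,.094]));print('ring',crop(np.array([.636,-.167,.006])+.076*r));print('cross meas',ray(C,(180.5,287.5),.006))
E
```

```text
rim [[299.0, 317.0], [419.0, 260.0], [471.0, 158.0], [430.0, 72.0], [327.0, 47.0], [215.0, 94.0], [154.0, 191.0], [186.0, 287.0]]
ring [[345.0, 449.0], [458.0, 392.0], [505.0, 289.0], [465.0, 204.0], [367.0, 179.0], [262.0, 226.0], [205.0, 323.0], [237.0, 419.0]]
cross meas [[ 0.6382033  -0.16377589  0.006     ]]
```

View pics/s5.png

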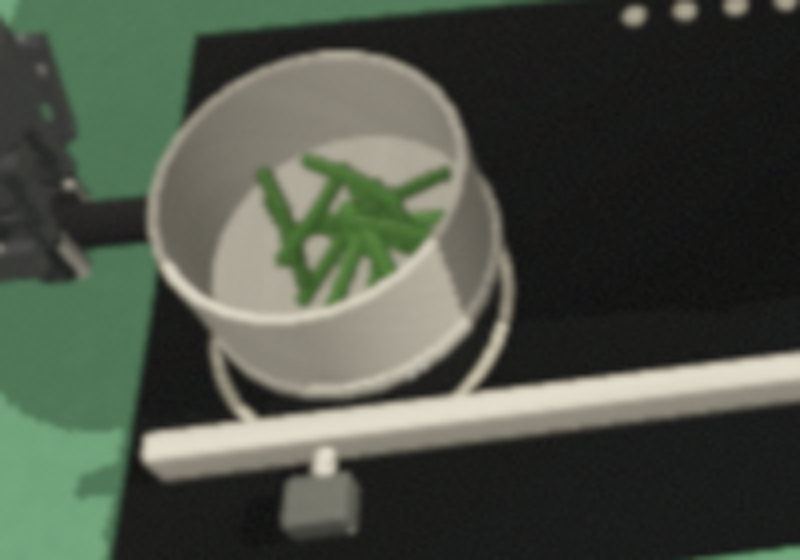

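Seen in this view, the rim is about 5 px left of prediction and the ring about 9 px right of it, so the pan should go about 5 mm toward +y. Correct that, then close toward the rail gently.

Call:
send_rows --linear '[[-0.002,0,0],[-0.003,0,0],[-0.001,-0.002,0],[0,-0.002,0],[0,-0.002,0],[0,-0.001,0],[0,0,0]]' --twist '[[0,0,0],[0,0,0],[0,0,0],[0,0,0],[0,0,0],[0,0,0],[0,0,0]]' --gripper '[15,15,15,15,15,15,15]'

```text
time: 10.45
ee_pos: [0.6257, -0.29, 0.0656]
tcp_rot: [179.9, 0.1, -84.6]
wrist_force: [-4.6, -0.4, 0.2]
opening: 0.0212
grasp_force: 39.8
```

Call:
send_rows --linear '[[0,-0.0005,0],[0,-0.0005,0],[0,-0.0005,0],[0,-0.0005,0]]' --twist '[[0,0,0],[0,0,0],[0,0,0],[0,0,0]]' --gripper '[15,15,15,15]'

```text
time: 10.95
ee_pos: [0.6276, -0.2899, 0.0656]
tcp_rot: [179.9, 0.1, -84.6]
wrist_force: [-5.5, -0.2, -0.7]
opening: 0.0212
grasp_force: 39.8
```

Call:
send_rows --linear '[[0,-0.0005,0],[0,-0.0005,0],[0,-0.0005,0],[0,-0.0005,0]]' --twist '[[0,0,0],[0,0,0],[0,0,0],[0,0,0]]' --gripper '[15,15,15,15]'

```text
time: 11.45
ee_pos: [0.6296, -0.2897, 0.0656]
tcp_rot: [179.9, 0.1, -84.6]
wrist_force: [-5.8, -0.7, 1.1]
opening: 0.0214
grasp_force: 39.8
```

Call:
send_rows --linear '[[0,-0.0005,0],[0,-0.0005,0],[0,-0.0005,0]]' --twist '[[0,0,0],[0,0,0],[0,0,0]]' --gripper '[15,15,15]'

```text
time: 11.82
ee_pos: [0.6311, -0.2896, 0.0656]
tcp_rot: [179.9, 0.1, -84.6]
wrist_force: [-5.3, -0.4, 0.3]
opening: 0.0216
grasp_force: 39.8
```

```bash
python3 - <<'E'
from h import *
o=bot.get_obs()
for k in('time','ee_pos','tcp_rot','wrist_force','torque'):print(k,np.round(o[k],4))
E
```

```text
time 11.825
ee_pos [ 0.6311 -0.2896  0.0656]
tcp_rot [ 1.79917e+02  5.60000e-02 -8.45631e+01]
wrist_force [-5.3474 -0.4221  0.293 ]
torque [-0.1034  0.9617  0.6034]
```

Call:
send_rows --linear '[[0,-0.0005,0],[0,-0.0005,0],[0,-0.0005,0]]' --twist '[[0,0,0],[0,0,0],[0,0,0]]' --gripper '[15,15,15]'

```text
time: 12.2
ee_pos: [0.6326, -0.2894, 0.0656]
tcp_rot: [179.9, 0.1, -84.6]
wrist_force: [-5.9, -0.1, 0.6]
opening: 0.0214
grasp_force: 39.8
```

Call:
send_rows --linear '[[0,-0.0005,0],[0,-0.0005,0]]' --twist '[[0,0,0],[0,0,0]]' --gripper '[15,15]'

```text
time: 12.45
ee_pos: [0.6336, -0.2893, 0.0656]
tcp_rot: [179.9, 0.1, -84.6]
wrist_force: [-5.4, -0.8, -0.2]
opening: 0.021
grasp_force: 39.8
```

Call:
send_rows --linear '[[0,-0.0005,0],[0,-0.0005,0]]' --twist '[[0,0,0],[0,0,0]]' --gripper '[15,15]'

```text
time: 12.7
ee_pos: [0.6346, -0.2893, 0.0656]
tcp_rot: [179.9, 0.1, -84.6]
wrist_force: [-6.2, -0.3, 0.7]
opening: 0.0212
grasp_force: 39.8
```

Call:
send_rows --linear '[[0,-0.0005,0],[0,-0.0005,0]]' --twist '[[0,0,0],[0,0,0]]' --gripper '[15,15]'

```text
time: 12.95
ee_pos: [0.6356, -0.2892, 0.0656]
tcp_rot: [179.9, 0.1, -84.6]
wrist_force: [-5.7, 0.1, -0.0]
opening: 0.021
grasp_force: 39.8
```

Call:
send_rows --linear '[[0,-0.0005,0],[0,-0.0005,0]]' --twist '[[0,0,0],[0,0,0]]' --gripper '[15,15]'

```text
time: 13.2
ee_pos: [0.6366, -0.2891, 0.0656]
tcp_rot: [179.9, 0.1, -84.6]
wrist_force: [-5.8, -0.8, 1.2]
opening: 0.0214
grasp_force: 39.8
```

Call:
send_rows --linear '[[0,-0.0005,0],[0,-0.0005,0]]' --twist '[[0,0,0],[0,0,0]]' --gripper '[15,15]'

```text
time: 13.45
ee_pos: [0.6376, -0.289, 0.0656]
tcp_rot: [179.9, 0.1, -84.6]
wrist_force: [-4.7, 0.7, 1.4]
opening: 0.0212
grasp_force: 39.8
```

```bash
python3 - <<'E'
from h import *
o=bot.get_obs()
for k in('time','ee_pos','tcp_rot','wrist_force','torque'):print(k,np.round(o[k],4))
a=camera('scene')[:,:,::-1]
cv2.imwrite('pics/s6.png',cv2.resize(a[210:350,90:290],(800,560),interpolation=cv2.INTER_CUBIC))
E
```

```text
time 13.45
ee_pos [ 0.6376 -0.289   0.0656]
tcp_rot [ 1.799201e+02  5.680000e-02 -8.455880e+01]
wrist_force [-4.7085  0.7422  1.3887]
torque [-0.1005  0.9285  0.6672]
```

View pics/s6.png

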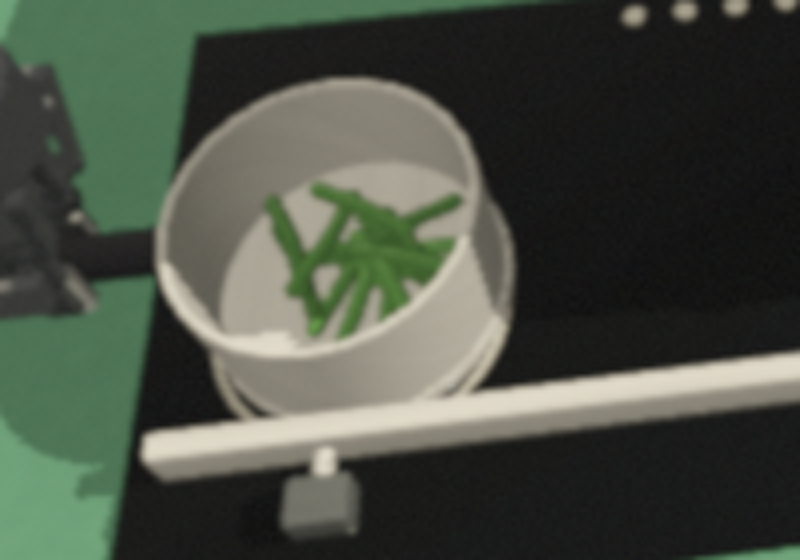

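The pan is now laterally centred on the ring, with its rear nearly at the bar and a thin ring arc still visible behind it. Continue feeling.

Call:
send_rows --linear '[[0,-0.0005,0],[0,-0.0005,0]]' --twist '[[0,0,0],[0,0,0]]' --gripper '[15,15]'

```text
time: 13.75
ee_pos: [0.6383, -0.289, 0.0656]
tcp_rot: [179.9, 0.0, -84.6]
wrist_force: [-7.9, -2.1, 1.4]
opening: 0.0214
grasp_force: 40.0
```

Call:
send_rows --linear '[[0,-0.0005,0],[0,-0.0005,0]]' --twist '[[0,0,0],[0,0,0]]' --gripper '[15,15]'

```text
time: 14.0
ee_pos: [0.639, -0.2894, 0.0656]
tcp_rot: [179.9, -0.0, -84.6]
wrist_force: [-8.1, -3.4, 1.4]
opening: 0.0217
grasp_force: 40.3
```

Contact: force rises and the pan lags. One small increment, then hold.

Call:
send_rows --linear '[[0,-0.0005,0],[0,0,0]]' --twist '[[0,0,0],[0,0,0]]' --gripper '[15,15]'

```text
time: 14.25
ee_pos: [0.6393, -0.2895, 0.0657]
tcp_rot: [179.8, -0.0, -84.6]
wrist_force: [-9.9, -3.5, 1.6]
opening: 0.0213
grasp_force: 40.7
```

```bash
python3 - <<'E'
from h import *
o=bot.get_obs()
for k in('time','ee_pos','tcp_rot','wrist_force','torque'):print(k,np.round(o[k],4))
E
```

```text
time 14.25
ee_pos [ 0.6393 -0.2895  0.0657]
tcp_rot [ 1.798385e+02 -1.010000e-02 -8.458830e+01]
wrist_force [-9.8715 -3.5095  1.5862]
torque [-0.7962  1.682   0.9319]
```

Bearing at about 10 N total, roughly 4–5 N above sliding friction. Hold for over a second.

Call:
send_rows --linear '[[0,0,0],[0,0,0],[0,0,0],[0,0,0],[0,0,0],[0,0,0],[0,0,0],[0,0,0]]' --twist '[[0,0,0],[0,0,0],[0,0,0],[0,0,0],[0,0,0],[0,0,0],[0,0,0],[0,0,0]]' --gripper '[15,15,15,15,15,15,15,15]'

```text
time: 15.25
ee_pos: [0.6394, -0.2895, 0.0656]
tcp_rot: [179.8, -0.0, -84.6]
wrist_force: [-9.2, -4.0, 1.2]
opening: 0.0214
grasp_force: 40.7
```

Call:
send_rows --linear '[[0,0,0],[0,0,0],[0,0,0],[0,0,0]]' --twist '[[0,0,0],[0,0,0],[0,0,0],[0,0,0]]' --gripper '[15,15,15,15]'

```text
time: 15.75
ee_pos: [0.6394, -0.2895, 0.0657]
tcp_rot: [179.8, -0.0, -84.6]
wrist_force: [-8.9, -4.5, 1.2]
opening: 0.0213
grasp_force: 40.7
```

Call:
send_rows --linear '[[0,0,0],[0,0,0],[0,0,0],[0,0,0],[0,0,0],[0,0,0]]' --twist '[[0,0,0],[0,0,0],[0,0,0],[0,0,0],[0,0,0],[0,0,0]]' --gripper '[30,35,45,55,60,60]'

```text
time: 16.5
ee_pos: [0.6406, -0.2892, 0.0658]
tcp_rot: [-180.0, 0.0, -84.6]
wrist_force: [0.5, -0.7, -0.2]
opening: 0.0513
grasp_force: 0.0
```

Call:
send_rows --linear '[[0,0,-0.01],[0,0,-0.03],[0,0,-0.04],[0,0,-0.04],[0.02,0,-0.03],[0.03,0.02,-0.01],[0.03,0.03,0],[0,0,0]]' --twist '[[0,0,0],[0,0,0],[0,0,0],[0,0,0],[0,0,0],[0,0,0],[0,0,0],[0,0,0]]' --gripper '[60,60,60,60,60,60,60,60]'

```text
time: 17.5
ee_pos: [0.5967, -0.3759, 0.2269]
tcp_rot: [-180.0, -0.1, -84.8]
wrist_force: [-0.0, -0.2, -0.1]
opening: 0.0514
grasp_force: 0.0
```

```bash
python3 - <<'E'
from h import *
o=bot.get_obs()
for k in('time','ee_pos','tcp_rot','wrist_force'):print(k,np.round(o[k],4))
a=camera('scene')[:,:,::-1];t=camera('top')[:,:,::-1]
cv2.imwrite('pics/f.png',np.hstack([cv2.resize(a[190:350,50:250],(400,320)),cv2.resize(t[70:230,290:490],(400,320))]))
E
```

```text
time 17.5
ee_pos [ 0.5967 -0.3759  0.2269]
tcp_rot [-1.79967e+02 -5.70000e-02 -8.47916e+01]
wrist_force [-0.0057 -0.2066 -0.0683]
```

View pics/f.png

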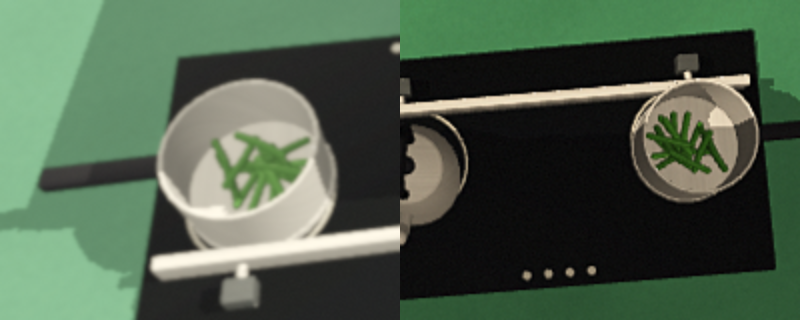

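The pan is on the right ring against the bar, with its handle pointing right and parallel to the hob's front edge. The gripper is clear.

```bash
python3 -c "
from workcell import ticket
print(ticket.job_done())"
```

```text
the job is handed in; nothing more can be done
None
```

The saucepan is on the free right-hand ring with its handle pointing right along the hob's front edge; I pressed it lightly against the rail (about 10 N at the wrist) for over a second, let go and handed the job in at about 17.5 s; no verdict came back.

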